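# Let the dowel out of the lever hopper and ease its lid shut

### The arm

A 6-joint arm with a two-finger parallel gripper is mounted at the origin on the work surface; the furniture and walls round the work are solid. World frame = base frame: x ahead of the robot, y to its left, z up, the work surface at z = 0. Lengths are in m, angles in rad, forces in N, time in s.
With the tool pointing down it reaches from about 0.4 to 0.825 m from the base axis. Payload 7 kg.
Tool frame: the origin (TCP) lies between the finger pads; the fingertips stand 19 mm ahead of it and the grasp point (between the pads) is the TCP; z points along the fingers, y is the line along which they close (so a half turn about z gives the same grasp; the last joint's range is limited). The gripper opens to 88 mm and grips with 3 to 60 N. Pads are 19 mm wide; open, the fingers measure 130 mm over their backs; the gripper's body (78 mm by 193 mm) begins 47 mm behind the grasp point.
Start: joints at [1.592, 0.359, 0.012, 0, -1.224, -0.288], TCP at [0.178, 0.651, 0.246] pointing down, gripper open.
Joint ranges: [-3.07, 3.07], [-1.43, 2.12], [-1.02, 1.25], [-3.03, 1.67], [-3.05, -0], [-3.03, 3.03]. Speed limits (rad/s): [2.39, 2.39, 3.01, 3.14, 3.14, 3.14].

### API

Orientations are given as a rotation vector (axis times angle).
In Python, from plant import bot gives the robot as it stands. The module is installed in compiled form; this text tells all that it offers.
- The arm moves only by the tool arm_command, never from a script. Its argument "plan" is a list that holds one entry, the list of rows, each a list of 7 numbers: the turn, a rotation vector about the world's x, y, z each as a share of 30 degrees, from -1 to 1, then the shift along the world's x, y, z each as a share of 0.4 m, from -1 to 1, then the opening, from 0 (shut) to 1 (fully open). A call has 1 to 20 rows; each row is the pose to reach, as a shift and turn from the pose commanded when the call began; what a row does not reach only later rows make up. A row lasts 1/10 s, in which the tool goes at most 50 mm and 8.59 degrees, less where a joint would pass 70% of its speed; a pose out of reach is approached as far as the arm can. A call with a number of a shift or a turn outside -1 to 1 is refused whole. A call with a gripper value outside its range is refused whole. The fingers move at their own pace and stop on an object; "newtons" is the grip in N (left out, the last holds). Time passes only in rows, so rows that repeat a pose let the fingers close. It gives the time, the measured TCP pose, the force, the opening and the grip force at its end, in the units of the state.
- bot.state(): the state, without advancing time (a new reading comes with each control period).
- bot.grab_frame(name): name is "scene" or "top"; returns (picture, depth): 420x560x3 uint8, red, green, blue; 420x560 float32, m along the optical axis (not along the pixel's ray), 0 where there is no reading.
- bot.get_calibration(name): a dict with "camera_matrix" (3x3 intrinsics, pixels), "k1" (the pictures are not rectified: a ray, as slopes to the right and down, at radius r is drawn at 1 + k1 r^2 times it, then the intrinsics apply), "origin" and "rotation" of the camera in the world. Camera axes: x right, y down, z forward; pixel columns grow to the right and rows downward; lengths in m; the calibration is good to about 2 mm. A picture is of the moment at which its call begins. get_calibration takes no time and is no camera call.
- bot.hand_in(): hands the job in; it is judged then, once.
The state is a dict: "time": time; "q": joint angles; "dq": joint speeds; "joint_efforts": joint torques, N m; "position": TCP position; "tool_rot": TCP orientation; "ft_force": force on the tool from outside, world axes, zero at the start; "moment": the same for the moment, N m; "grip_width": finger opening in m; "gripper_force": force on a finger pad.
Only numpy, scipy, OpenCV 4.12 (cv2) and the standard library are available. Lean on these libraries where they do the work, as an engineer would, in place of code of your own. Each camera call takes 0.05 s, during which the arm holds its last target. There are 200 camera calls.

### The job

A short wooden dowel waits behind the clear lid of the small grey hopper on the bench: with the fingertips, press the hopper's lever down by the tread at its front end until the lid stands wide open and the dowel has rolled out into the tray. Then let the lever come up slowly under your fingertips, so that the lid comes down gently and shuts without slamming, and take the hand away. Work the lever alone: do not touch the lid or the dowel, and leave everything else on the bench where it is.

Things in the scene. Friction and masses are not known exactly. Their poses are not given: they have to be found in the camera images.
- hopper: Small grey steel hopper fixed to the bench, placed and turned anew each time. Origin: on the bench under the middle of its box part; x points to its back, y to its left, z up; at yaw 0 its front faces the robot. Box part: x -62 to +62, y -48 to +48 mm, 131 mm high with the lid; inside, a ramp falls to the front and ends 55 mm up. The lever runs along its right (-y) side; nothing stands above lever or tread.
- tray (a point): Middle of the rubber floor of the open tray in front of the box part; hopper frame x -105, y 0, z 14 mm. Inside about 85 (x) by 84 mm (y); walls 6 mm thick, tops 40 mm above the bench. The floor falls slightly to the front (away from the box).
- hopper_lever (a joint): Lever, rad: 0 = up (tread raised, lid shut), 0.40 = pressed to its stop. Turns on a level axis along hopper y at hopper x -16, z 65 mm; the tread is about 150 mm in front of it. A push rod links it to the lid: lid angle = about 2.25 x lever angle. Pressing takes 2 to 6 N down on the tread. There is no catch: let go, the lid's weight brings the lever up and the lid slams.
- tread (a point): Middle of the upper face of the lever's tread, a ribbed metal plate 44 (hopper x) by 60 mm (y), 6 mm thick, pressed from above. In the hopper's frame x -165, y -90, z 105 mm with the lever up, tilted 0.2 rad down to the rear; pressed, it goes down about 60 mm in an arc (under 5 mm to front or back) to z 44 mm, tilted 0.2 rad down to the front.
- hopper_lid (a joint): Clear plastic lid with dark metal edges (top plate and front flap) hinged along the hopper's top rear edge, rad: 0 = shut, 0.9 = wide open (lever fully down). Above 0.7 counts as wide open, below 0.04 as shut. Coming down faster than 2 rad/s is slamming (tread rising faster than about 0.13 m/s); let go, it falls faster than that.
- lid_edge (a point): Middle of the lower edge of the lid's front flap; hopper frame x -70, y 0, z 65 mm when shut. It swings up and back, away from the tread.
- dowel: Plain wooden dowel, 24 mm thick, 70 mm long, 30 g; origin at its middle, y along its length. It lies across the ramp against the inside of the lid's flap, about 72 mm above the bench, and rolls out into the tray by itself within about a second of the lid opening; in the tray its middle is about 25 mm above the bench.
- offcut_2: Bystander, not to be moved: dark red-brown wooden block, 45x90x30 mm, lying flat left of the hopper.
- bench_dog_1: Bystander, not to be moved: turned wooden peg with a thick foot, 29 mm across, 65 mm tall, standing right of the hopper.
- pencil: Bystander, not to be moved: red pencil, 195 mm long, 12 mm thick, lying nearer the robot.
- tape_measure: Bystander, not to be moved: yellow tape measure, 33x81x66 mm, standing at the left.
- sanding_block: Bystander, not to be moved: cork sanding block, 65x112x36 mm, at the left.
- glue_bottle: Bystander, not to be moved: glue bottle, 65 mm across, 199 mm tall, standing at the back left.

How it is judged:
On the way, in this order (a step that is already met when the one before it is completed fails the run):
1. the lid is wide open (more than 0.7 rad) and the dowel lies in the tray (value of joint hopper_lid above 0.7 rad and x of dowel in the frame of hopper between -0.152 and -0.062 m and y of dowel in the frame of hopper between -0.045 and 0.045 m and z of dowel in the frame of hopper between 0 and 0.045 m), for 0.2 s.
2. the lid is down again (less than 0.04 rad) (value of joint hopper_lid below 0.04 rad), for 0.2 s.
At the end, for the whole second after the job is handed in: The lid is shut (under 0.04 rad) with the lever up (under 0.03 rad), and the dowel lies still within the tray's walls (value of joint hopper_lid below 0.04 rad and value of joint hopper_lever below 0.03 rad and x of dowel in the frame of hopper between -0.152 and -0.062 m and y of dowel in the frame of hopper between -0.045 and 0.045 m and z of dowel in the frame of hopper between 0 and 0.045 m and linear speed of dowel below 0.05 m/s); the robot touches nothing.
It fails at once if the lid slams: it comes down faster than 2 rad/s (velocity of joint hopper_lid below -2 rad/s).
It fails at once if the robot touches the lid (contact force between any of the arm, the fingers and hopper_lid above 0.5 N).
It fails at once if the robot touches the dowel (contact force between any of the arm, the fingers and dowel above 0.3 N).
It fails at once if another thing on the bench is moved by more than 20 mm (distance of any of offcut_2, bench_dog_1, pencil, tape_measure, sanding_block, glue_bottle from where it was at the start of the episode above 0.02 m).
It also fails if it takes over 38 s, if anything falls off the work surface, if the arm or the gripper's body presses on something with over 40 N, if the wrist force passes 120 N, or if a joint passes its speed limit or range.

## Working session

There is one attempt and no reset: what is moved stays moved. The work goes in short steps, Python scripts to look and compute and a tool call to move; the robot and the scene stay as the last step left them, time stands still between calls to the robot, and variables do not carry over. Pictures are saved under pics/ and viewed, at most 10 in all, crops included, and the job is handed in when it is done.

Besides the shell and the picture viewer there is one more tool, called after "Emit:" as name(argument=value, ...) on one line, values as JSON. arm_command: Moves the arm, as the interface text tells. Shift numbers are shares of 0.4 m and turn numbers shares of 30 degrees, none past 1 either way. Its arguments: {"type":"object","properties":{"plan":{"type":"array"},"newtons":{"type":"number"}},"required":["plan"]}

```bash
mkdir -p pics; cat > h.py <<'E'
import numpy as np, cv2
from plant import bot
def cloud(name):
    im,d=bot.grab_frame(name); c=bot.get_calibration(name)
    K=np.array(c["camera_matrix"]);h,w=d.shape
    uv=np.stack(np.meshgrid(np.arange(w),np.arange(h)),-1).reshape(-1,1,2).astype(float)
    n=cv2.undistortPoints(uv,K,np.array([c["k1"],0,0,0,0.])).reshape(h,w,2)
    P=np.dstack([n,np.ones((h,w))])*d[...,None]
    P=P@np.array(c["rotation"]).T+np.array(c["origin"]); P[d==0]=np.nan
    return im,P
E
python3 - <<'E'
from h import *
s=bot.state();print(s["time"],s["position"],s["tool_rot"],s["ft_force"])
for n in("scene","top"):
    im,P=cloud(n);np.save(n+".npy",P);cv2.imwrite(f"pics/{n}0.png",im[...,::-1]);print(bot.get_calibration(n)["origin"])
E
```

```text
0.0 [0.17787833 0.65065578 0.24459964] [ 3.11198514e+00 -4.17844995e-01 -1.47830359e-04] [-0.43752323  0.00412768 -0.01718404]Traceback (most recent call last):
  File "<stdin>", line 4, in <module>
  File "h.py", line 9, in cloud
    P=P@np.array(c["rotation"]).T+np.array(c["origin"]); P[d==0]=np.nan
      ~~~~~~~~~~~~~~~~~~~~~~~~~~~^~~~~~~~~~~~~~~~~~~~~~
ValueError: operands could not be broadcast together with shapes (420,560) (3,)
```

```bash
sed -i 's/np.array(c\["rotation"\]).T/cv2.Rodrigues(np.array(c["rotation"],float))[0].T/' h.py
python3 - <<'E'
from h import *
for n in("scene","top"):
    im,P=cloud(n);np.save(n+".npy",P);cv2.imwrite(f"pics/{n}0.png",im[...,::-1]);c=bot.get_calibration(n);print(c["origin"],c["rotation"],np.nanmedian(P[...,2]))
E
```

```text
[-0.25791919 -0.78805978  0.87820206] [-2.03370068  0.84593395 -0.44819031] -0.00011779437798598025
[0.31199886 0.0249559  1.18262556] [-2.06740793  2.12811813 -0.25193807] -0.7398489117005757
```

View pics/scene0.png

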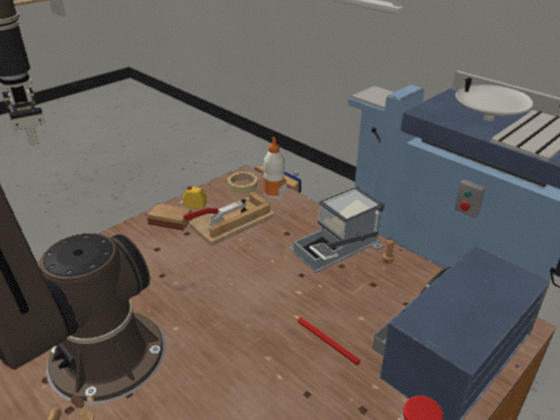

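View pics/top0.png

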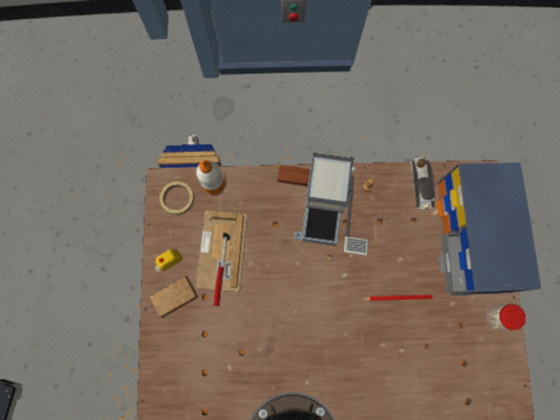

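The top picture shows the hopper's box at about (331,182), its tray at (322,224), and the ribbed tread at (356,245). The peg is at (369,184) and the pencil at (398,298). Next I'll measure the tread.

```bash
python3 - <<'E'
from h import *
P=np.load("top.npy")
for nm,u,v in[("tread",356,245),("Ltl",347,239),("tbr",366,252),("peg",369,184),("pencilL",367,298),("pencilR",430,297)]: print(nm,P[v,u].round(4))
np.set_printoptions(linewidth=200)
print((P[232:258,342:372,2]*1000)[::2,::1].round().astype(int))
# tread pts
R=P[232:258,342:374].reshape(-1,3); m=(R[:,2]>.085)&(R[:,2]<.125)
print(m.sum(),R[m].mean(0),cv2.minAreaRect((R[m,:2]*1000).astype(np.float32)))
Q=P[145:220,295:365].reshape(-1,3); m=(Q[:,2]>.12)&(Q[:,2]<.15); print(m.sum(),cv2.minAreaRect((Q[m,:2]*1000).astype(np.float32)))
# tread from scene cam
S=np.load("scene.npy").reshape(-1,3); c=R[(R[:,2]>.085)&(R[:,2]<.125)].mean(0)
m=(np.abs(S[:,:2]-c[:2]).max(1)<.05)&(S[:,2]>.085)&(S[:,2]<.125); print(m.sum(),S[m].mean(0),S[m].min(0),S[m].max(0))
im=cv2.imread("pics/top0.png")[140:260,290:400]; cv2.imwrite("pics/tc.png",cv2.resize(im,None,fx=5,fy=5,interpolation=cv2.INTER_CUBIC))
E
```

```text
tread [ 0.4925 -0.1781  0.1121]
Ltl [ 0.5102 -0.1572  0.1046]
tbr [ 0.4738 -0.2028  0.111 ]
peg [ 0.6731 -0.2373  0.0577]
pencilL [ 0.3618 -0.218   0.0085]
pencilR [ 0.3578 -0.391   0.0156]
[[                   2                    2                    6                    4                   98                   97                   94                    1                    3
                     1                    4                    0                    3                    9                    6                    4                    1                    1
                     3                    3                    2                    2                    0                    2                    2                    2                    4
                     4                    2                    4]
 [                   0                    4                    1                   88                  100                   98                  101                    3                   -1
                     1                    3                    2                
[... 7125 characters left out ...]
             4
                     3                   -1                    3                   -2                    0                    5                    3                   -1                    5
                     2 -9223372036854775808                   -3]]
387 [ 0.49273902 -0.17628534  0.10736259] ((498.2730407714844, -178.843994140625), (60.571449279785156, 57.15155029296875), 78.53446197509766)
1981 ((667.5799560546875, -122.12053680419922), (116.1935806274414, 140.7373504638672), 80.64745330810547)
291 [ 0.49395742 -0.17967198  0.1049838 ] [ 0.46711447 -0.21166913  0.08661589] [ 0.54222825 -0.14648634  0.11294871]<stdin>:5: RuntimeWarning: invalid value encountered in cast
```

View pics/tc.png

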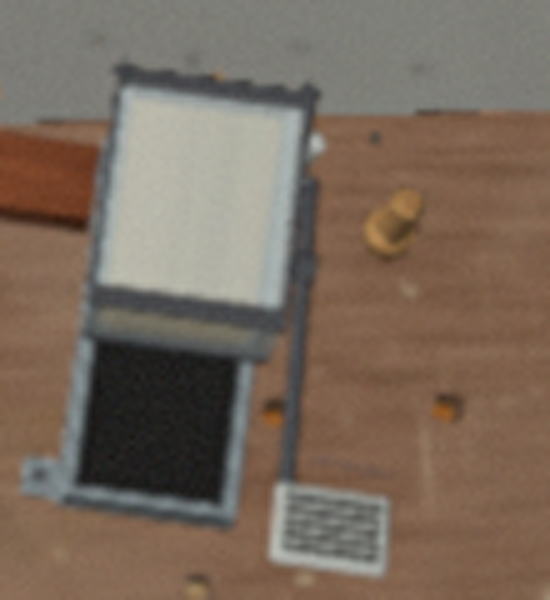

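Emit:
arm_command(plan=[[[0,0,0.12,0.34,-0.5,0.09,0],[0,0,0.23,0.68,-1,0.09,0],[0,0,0.23,0.68,-1,0.09,0],[0,0,0.23,0.68,-1,0.09,0],[0,0,0.23,0.68,-1,0.09,0],[0,0,0.23,0.68,-1,0.09,0],[0,0,0.23,0.68,-1,0.09,0],[0,0,0.23,0.68,-1,0.09,0],[0,0,0.23,0.68,-1,0.09,0],[0,0,0.23,0.68,-1,0.09,0],[0,0,0.23,0.68,-1,0.09,0],[0,0,0.23,0.68,-1,0.09,0],[0,0,0.23,0.68,-1,0.09,0]]])

```text
time: 1.45
position: [0.4497, 0.2514, 0.2814]
tool_rot: [3.133, -0.229, -0.0]
ft_force: [0.5, 1.0, 0.9]
grip_width: 0.0002
gripper_force: 0.0
```

```bash
python3 - <<'E'
from h import *
P=np.load("top.npy")
R=P[237:258,342:374].reshape(-1,3); R=R[(R[:,2]>.09)&(R[:,2]<.12)]
for lo in(.1,.103):
    Q=R[R[:,2]>lo];print(len(Q),Q.mean(0),cv2.minAreaRect((Q[:,:2]*1000).astype(np.float32)))
s=bot.state();print(s["time"],s["position"],s["tool_rot"],s["ft_force"],s["grip_width"])
E
```

```text
367 [ 0.49103799 -0.17713522  0.10796228] ((491.1907653808594, -177.60267639160156), (60.53334045410156, 43.15763473510742), 80.57980346679688)
347 [ 0.49020794 -0.17645525  0.10831402] ((491.25323486328125, -177.42019653320312), (60.571449279785156, 42.82598114013672), 78.53446197509766)
1.45 [0.44969009 0.25142597 0.281353  ] [ 3.13309858e+00 -2.29472541e-01 -4.22068195e-04] [0.50228394 0.98320114 0.85764338] 0.00022119402156425838
```

Emit:
arm_command(plan=[[[0,0,0,0.1,-1,0,0],[0,0,0,0.1,-1,0,0],[0,0,0,0.1,-1,0,0],[0,0,0,0.1,-1,0,0],[0,0,0,0.1,-1,0,0],[0,0,0,0.1,-1,0,0],[0,0,0,0.1,-1,0,0],[0,0,0,0.1,-1,0,0],[0,0,0,0.1,-1,0,0],[0,0,0,0.1,-1,-0.2,0],[0,0,0,0.1,-1,-0.2,0],[0,0,0,0.1,-1,-0.2,0],[0,0,0,0.1,-1,-0.2,0]]])

```text
time: 2.75
position: [0.4906, -0.1481, 0.2022]
tool_rot: [3.133, -0.226, -0.001]
ft_force: [-0.5, 0.3, 0.9]
grip_width: 0.0006
gripper_force: 0.0
```

Emit:
arm_command(plan=[[[0,0,0,0,-0.072,-0.05,0],[0,0,0,0,-0.072,-0.1,0],[0,0,0,0,-0.072,-0.12,0],[0,0,0,0,-0.072,-0.12,0],[0,0,0,0,-0.072,-0.12,0],[0,0,0,0,-0.072,-0.12,0]]])

```text
time: 3.35
position: [0.4909, -0.1774, 0.155]
tool_rot: [3.133, -0.228, 0.004]
ft_force: [0.1, 0.6, -0.3]
grip_width: 0.0001
gripper_force: 0.0
```

```bash
python3 - <<'E'
from h import *
im,P=cloud("scene");np.save("scene1.npy",P)
cv2.imwrite("pics/s1.png",cv2.resize(im[150:290,260:440,::-1],None,fx=4,fy=4,interpolation=cv2.INTER_CUBIC))
s=bot.state();print(s["time"],s["position"],s["tool_rot"],s["ft_force"])
E
```

```text
3.4 [ 0.49080812 -0.17741505  0.15485839] [ 3.1332526  -0.22851893  0.00333722] [-0.35431596  0.70553603  0.29021851]
```

View pics/s1.png

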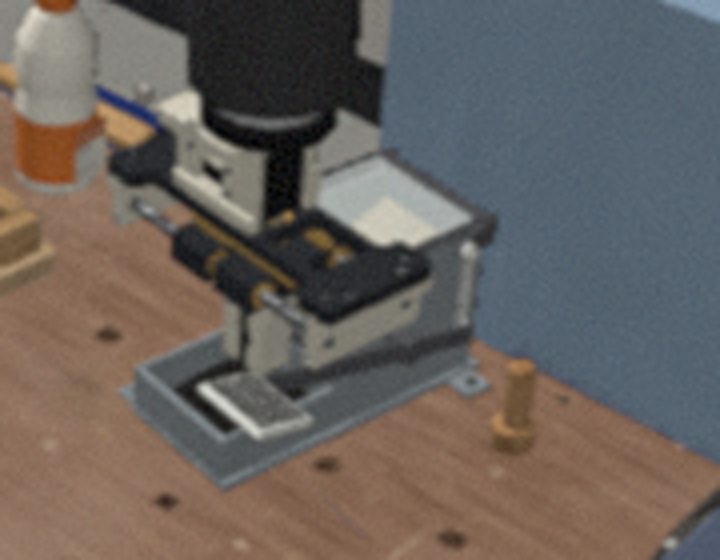

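The scene crop shows the closed fingertips at about (262,368), just above the tread, which spans (200,385) to (310,415). They look centred once lowered. The body is clear of the box, so I'll press slowly.

Emit:
arm_command(plan=[[[0,0,0,0,0,-0.03,0],[0,0,0,0,0,-0.05,0],[0,0,0,0,0,-0.065,0],[0,0,0,0,0,-0.075,0],[0,0,0,0,0,-0.085,0],[0,0,0,0,0,-0.095,0],[0,0,0,0,0,-0.105,0],[0,0,0,0,0,-0.115,0],[0,0,0,0,0,-0.125,0],[0,0,0,0,0,-0.135,0],[0,0,0,0,0,-0.135,0]]])

```text
time: 4.5
position: [0.4898, -0.1777, 0.0989]
tool_rot: [3.133, -0.23, -0.001]
ft_force: [-2.7, 0.4, 4.0]
grip_width: 0.0001
gripper_force: 1.7
```

Emit:
arm_command(plan=[[[0,0,0,0,0,-0.01,0],[0,0,0,0,0,-0.02,0],[0,0,0,0,0,-0.03,0],[0,0,0,0,0,-0.04,0],[0,0,0,0,0,-0.05,0],[0,0,0,0,0,-0.06,0],[0,0,0,0,0,-0.07,0],[0,0,0,0,0,-0.075,0],[0,0,0,0,0,-0.075,0],[0,0,0,0,0,-0.075,0]]])

```text
time: 5.5
position: [0.4904, -0.1777, 0.0697]
tool_rot: [3.133, -0.229, 0.001]
ft_force: [-1.2, -0.1, 2.5]
grip_width: 0.0004
gripper_force: 1.4
```

```bash
python3 - <<'E'
from h import *
im,P=cloud("scene")
cv2.imwrite("pics/s2.png",cv2.resize(im[150:290,260:440,::-1],None,fx=4,fy=4,interpolation=cv2.INTER_CUBIC))
im,P=cloud("top")
cv2.imwrite("pics/t2.png",cv2.resize(im[140:260,290:400,::-1],None,fx=5,fy=5,interpolation=cv2.INTER_CUBIC))
s=bot.state();print(s["time"],s["position"],s["tool_rot"],s["ft_force"])
E
```

```text
5.6 [ 0.49036585 -0.17773425  0.06981579] [ 3.13316583e+00 -2.29533684e-01  1.22418912e-03] [-0.91108772 -0.53155731  3.18273786]
```

View pics/s2.png

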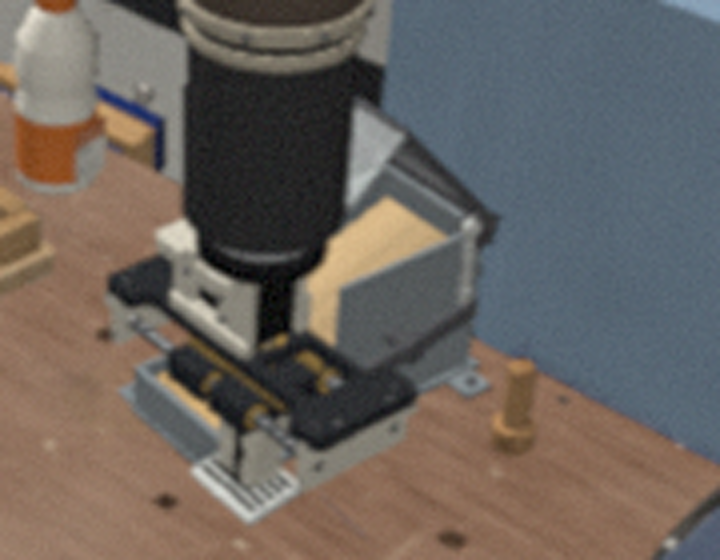

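View pics/t2.png

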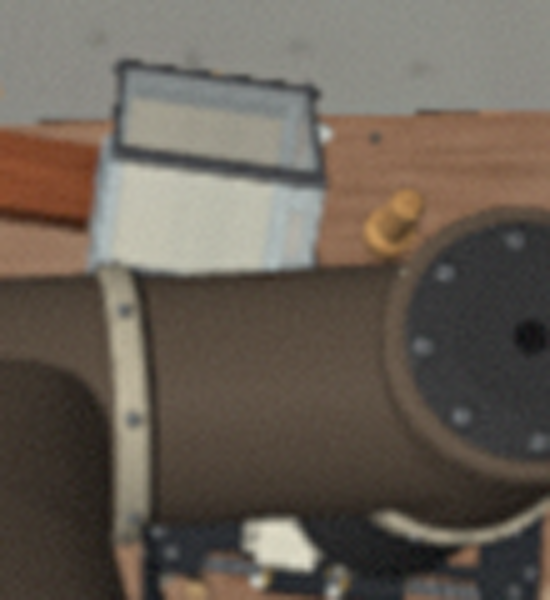

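The lid stands wide open in both crops, and in the scene crop the dowel (tan, around (190,390)) lies in the tray. I'll press a few mm more for margin and hold.

Emit:
arm_command(plan=[[[0,0,0,0,0,-0.004,0],[0,0,0,0,0,-0.007,0],[0,0,0,0,0,-0.007,0],[0,0,0,0,0,-0.007,0],[0,0,0,0,0,-0.007,0],[0,0,0,0,0,-0.007,0],[0,0,0,0,0,-0.007,0],[0,0,0,0,0,-0.007,0],[0,0,0,0,0,-0.007,0],[0,0,0,0,0,-0.007,0]]])

```text
time: 6.6
position: [0.4901, -0.1777, 0.0668]
tool_rot: [-3.133, 0.23, -0.0]
ft_force: [1.5, -0.2, 2.9]
grip_width: 0.0004
gripper_force: 1.3
```

```bash
python3 - <<'E'
from h import *
im,P=cloud("top")
# lid flap/edge: points high above box
Q=P[140:200,300:365].reshape(-1,3);Q=Q[(Q[:,2]>.135)&(Q[:,2]<.3)]
if len(Q): print(len(Q),Q[Q[:,2].argsort()[-5:]].round(3),np.percentile(Q[:,2],[10,50,90]))
im,S=cloud("scene"); v,u=int(150+390/4),int(260+190/4)
print(S[v-2:v+3,u-3:u+4,2].round(3)); print(S[v,u])
E
```

```text
1676 [[ 0.651 -0.127  0.234]
 [ 0.657 -0.07   0.235]
 [ 0.654 -0.096  0.235]
 [ 0.644 -0.16   0.235]
 [ 0.654 -0.089  0.235]] [0.15947684 0.20662362 0.22799057]
[[0.124 0.127 0.131 0.132 0.133 0.136 0.135]
 [0.121 0.124 0.123 0.128 0.131 0.129 0.136]
 [0.033 0.122 0.124 0.126 0.126 0.127 0.131]
 [0.035 0.032 0.121 0.123 0.125 0.123 0.129]
 [0.04  0.042 0.033 0.119 0.124 0.123 0.123]]
[ 0.45420038 -0.15900774  0.12586442]
```

The lid's edge is at z≈0.235 (wide open), and the dowel's top is at about 0.037 inside the tray. Now I'll let the lever up slowly.

Emit:
arm_command(plan=[[[0,0,0,0,0,0.005,0],[0,0,0,0,0,0.012,0],[0,0,0,0,0,0.019,0],[0,0,0,0,0,0.026,0],[0,0,0,0,0,0.033,0],[0,0,0,0,0,0.04,0],[0,0,0,0,0,0.047,0],[0,0,0,0,0,0.054,0],[0,0,0,0,0,0.061,0],[0,0,0,0,0,0.068,0],[0,0,0,0,0,0.075,0],[0,0,0,0,0,0.082,0],[0,0,0,0,0,0.089,0],[0,0,0,0,0,0.096,0],[0,0,0,0,0,0.103,0],[0,0,0,0,0,0.11,0],[0,0,0,0,0,0.117,0],[0,0,0,0,0,0.124,0],[0,0,0,0,0,0.13,0],[0,0,0,0,0,0.135,0]]])

```text
time: 8.7
position: [0.4903, -0.1776, 0.121]
tool_rot: [-3.133, 0.23, -0.001]
ft_force: [3.2, 0.2, 3.7]
grip_width: 0.0003
gripper_force: 1.6
```

Emit:
arm_command(plan=[[[0,0,0,0,0,0.004,0],[0,0,0,0,0,0.008,0],[0,0,0,0,0,0.012,0],[0,0,0,0,0,0.016,0],[0,0,0,0,0,0.02,0],[0,0,0,0,0,0.024,0],[0,0,0,0,0,0.028,0],[0,0,0,0,0,0.032,0],[0,0,0,0,0,0.036,0],[0,0,0,0,0,0.04,0],[0,0,0,0,0,0.08,0],[0,0,0,0,0,0.16,0],[0,0,0,0,0,0.25,0],[0,0,0,0,0,0.3,0]]])

```text
time: 10.1
position: [0.4908, -0.1779, 0.2438]
tool_rot: [3.133, -0.229, 0.005]
ft_force: [1.0, 0.4, -0.3]
grip_width: 0.0005
gripper_force: 0.0
```

Emit:
arm_command(plan=[[[0,0,0,-0.05,0.1,0.05,0],[0,0,0,-0.1,0.6,0.05,0],[0,0,0,-0.1,0.6,0.05,0],[0,0,0,-0.1,0.6,0.05,0],[0,0,0,-0.1,0.6,0.05,0],[0,0,0,-0.1,0.6,0.05,0],[0,0,0,-0.1,0.6,0.05,0],[0,0,0,-0.1,0.6,0.05,0]]])

```text
time: 10.9
position: [0.4499, 0.0618, 0.2607]
tool_rot: [3.133, -0.23, -0.0]
ft_force: [-1.1, -1.1, 0.3]
grip_width: 0.0005
gripper_force: 0.0
```

```bash
python3 - <<'E'
from h import *
im,P=cloud("top");cv2.imwrite("pics/t3.png",cv2.resize(im[140:310,280:440,::-1],None,fx=3.5,fy=3.5,interpolation=cv2.INTER_CUBIC))
R=P[237:258,342:374].reshape(-1,3); R=R[(R[:,2]>.09)&(R[:,2]<.12)]
if len(R):print(len(R),R.mean(0))
s=bot.state();print(s["time"],s["position"],s["ft_force"])
E
```

```text
367 [ 0.49098516 -0.17719741  0.10789459]
10.95 [0.44994484 0.06136173 0.26069324] [-0.06829122 -0.524323    0.8785869 ]
```

View pics/t3.png

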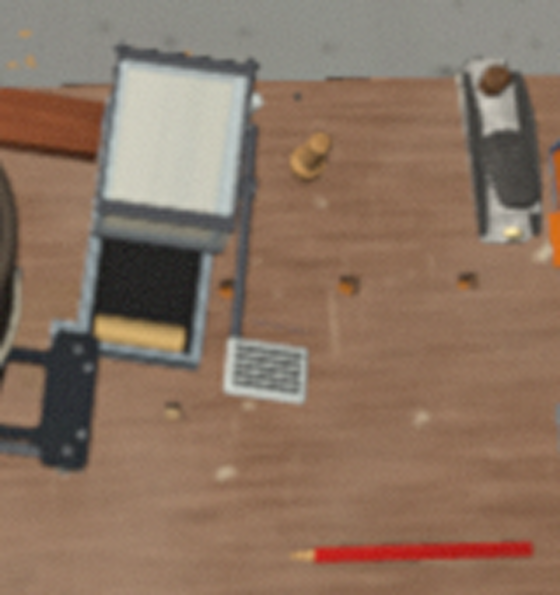

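The crop shows the lid shut and the tread at (265,370), back at its starting height. The dowel lies in the tray at (140,333), and the peg and pencil haven't moved. I'm handing in.

```bash
python3 -c "
from plant import bot
print(bot.hand_in())"
```

```text
the job is handed in; nothing more can be done
None
```

I pressed the lever until the lid stood wide open and the dowel rolled into the tray, let the lid down slowly (tread rising at about 0.03 m/s), withdrew the hand and handed the job in at about 11 s; the last picture showed the lid shut and the dowel in the tray, but the hand-in gave no verdict.

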